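Load a tube rack through an analyser's sprung gate

ROBOT

A 6-joint arm with a two-finger parallel gripper is mounted at the origin on the work surface. World frame = base frame: x ahead of the robot, y to its left, z up, the work surface at z = 0. Lengths are in m, angles in rad, forces in N, time in s.
With the tool pointing down it reaches from about 0.25 to 0.775 m from the base axis. Payload 4 kg.
Tool frame: the origin (TCP) lies at the very end of the fingers, on their centre line; the grasp point (between the pads) lies 19 mm behind it (robot.grip_depth is the x of the grasp point in the tool frame, in m); x points along the fingers, y is the direction in which the jaws open and shut, and the axes are right-handed (so a half turn about x gives the same grasp; the last joint's range is limited). The gripper opens to 94 mm and grips with 3 to 60 N. Pads are 16 mm wide; open, the fingers measure 119 mm over their backs; the gripper's body (75 mm by 177 mm) begins 78 mm behind the grasp point.
Start: joints at [-1.29, 0.087, 1.371, -0, 1.684, -0.103], TCP at [0.206, -0.51, 0.206] pointing down, gripper open.
Joint ranges: [-3.1, 3.1], [-0.76, 2.03], [0.27, 2.55], [-1.08, 4.22], [0.17, 2.65], [-2.57, 2.57]. Speed limits (rad/s): [2.79, 2.79, 3.14, 3.14, 3.14, 3.14].

INTERFACE

Orientations are given as [roll, pitch, yaw] about the fixed x, y, z axes, in that order (R = Rz(yaw) Ry(pitch) Rx(roll)).
In Python, from workcell import robot gives the robot as it stands.
- The arm moves only by the tool jog_arm, never from a script. Its argument "deltas" is a list of rows, each a list of 3 entries, a list of its own where there are three numbers: the opening, from 0 (shut) to 1 (fully open), then the shift along the tool's x, y, z in cm, then the turn about the tool's x in rad. A call has 1 to 12 rows; each row is the pose to reach, as a shift and turn from the pose commanded when the call began, along the tool's axes at that moment; what a row does not reach only later rows make up. A row lasts 1/10 s, in which the tool goes at most 50 mm and 8.59 degrees, less where a joint would pass 70% of its speed; a pose out of reach is approached as far as the arm can. A call with a gripper value outside its range is refused whole. The fingers move at their own pace and stop on an object; "force" is the grip in N (left out, the last holds). Time passes only in rows, so rows that repeat a pose let the fingers close. It gives the time, the measured TCP pose, the force and the opening at its end, in the units of the state.
- robot.observe(): the state, without advancing time (a new reading comes with each control period).
- robot.get_image(name): name is "side" or "top"; returns a dict with "image" (400x640x3 uint8, red, green, blue), "depth" (400x640 float32, m along the optical axis (not along the pixel's ray), 0 where there is no reading), "fx", "fy", "cx", "cy" (pixels), "view" (4x4, takes a point from world to camera coordinates). Camera axes: x right, y up, looking along -z (the intrinsics and any distortion apply to the point x, -y, -z); pixel columns grow to the right and rows downward; lengths in m; the calibration is good to about 2 mm. A picture is of the moment at which its call begins.
- robot.sign_off(): hands the job in, once; it reports no verdict.
Trained networks look in a picture, given as the dict that the camera call returned (one of the last four; its "shot" number tells which), for a name from the list of things; names that differ only in an ending like _2 or _b are one class to them, and where a whole thing is asked for, a point or a joint stands for the part that bears it (a point fixed in the world has none). Each returns a list of dicts, best first, with "p" (0 to 1); they miss things now and then, are a little off and sometimes report something else, mostly with a low value. They report only what shows in the picture. A call takes as long as a camera call. They do not tell look-alikes from the thing itself.
- robot.boxes_of(picture, label): "at" ([column, row] in pixels, amid what is visible of it).
- robot.spot_point(picture, label): "at" ([column, row] in pixels: a listed point, or the origin of a listed thing).
The state is a dict: "time": time; "q": joint angles; "dq": joint speeds; "tau": joint torques, N m; "ee_pos": TCP position; "eef_rot": TCP orientation; "force": force on the tool from outside, world axes, zero at the start; "moment": the same for the moment, N m; "finger_gap": opening from 0.0 (shut) to 1.0 (fully open).
Only numpy, scipy, OpenCV 4.12 (cv2) and the standard library are available. Lean on these libraries where they do the work, as an engineer would, in place of code of your own. Each camera call takes 0.05 s, during which the arm holds its last target. There are 200 camera calls.

TASK

Pick the blue tube rack up by its fin, keep it upright, set it in the mouth of the analyser's loading lane and slide it nose first along the lane, pushing the orange spring gate open with it and on against the rubber buffer until it is fully home. Feel for the end and push gently; then let go, so that the gate stands shut behind the rack, and leave the jar, bottle and beaker alone.

Things in the scene. Friction and masses are not known exactly. Their poses are not given: they have to be found in the camera images.
- rack_mid (a point): Centre of the blue tube rack, 40 mm above its underside. x to its nose, z up. Rack 100 long (x), 40 wide, 0.15-0.31 kg: block 30 high, front end a half round (radius 20, the nose), tail square; tube caps up to 42 high at |x| 24 to 45. Grip fin 36 long (x), 12 thick (y), centred on this point, from 30 to 80 above the underside. Starts on the bench, nose within 35 degrees of straight ahead.
- dock: Fixed white analyser with open-topped loading lane. Origin on the bench, lane's middle line, under the shut gate's nominal place; x inward along the lane, z up. Floor 6 above bench, walls to 30. Lane 62 wide from x -157 (open end) to -52, tapers to 43 at -22, then 43 wide to 185, but for a pocket on the +y side (x -22 to 70) where the open gate folds. Instrument, 98 high, x 188 to 348.
- lane_mouth (a point): Point on the lane floor, on its middle line, in the 62 wide mouth: 105 mm before the gate's nominal place (dock x = -105), 6 above the bench; a rack centred over it can be set down here, its nose just before the taper. Pushed at the fin against the low gate or buffer, the held rack tips nose down (badly above some 18 N) and can wedge: ease up or aside as the force tells.
- buffer_face (a point): NOMINAL centre of the rubber buffer's face (22 diameter, dock x 141, 22 above bench). Gate and buffer are one unit, slotted: both truly sit up to 18 mm nearer or farther along x (same shift), not measured: feel for it. Buffer gives 8 mm, 2.4 N rising to 7.2 N, then a hard stop: that is home. Lane friction adds up to 5 N. Over 25 N damages it. Released, it returns the rack some mm.
- gate (a joint): Orange leaf across the lane, 46 long, 8 to 34 above bench, 4 thick; upright pin 27 to the lane's +y side. 0 = shut, 1.55 rad = folded inward along the side. A soft spring shuts it (0.035 N m shut, 0.11 open, in under a second). Opens inward only: the nose pushes it with 2 to 7 N, then it rubs on the rack's side. It can shut once the tail is 46 past it, 3 mm short of the hard stop.
- jar: White plastic jar with white lid, 48 diameter, 85 high; origin at the centre of its underside. Leave alone.
- reagent: Green bottle with white cap, 60 diameter, 150 high; origin at the centre of its underside. Leave alone.
- beaker: White open beaker, 64 diameter, 70 high; origin at the centre of its underside. Leave alone.
Mind the look-alikes: they are no part of the job. Of the things shaped like the part that bears rack_mid, the blue one is meant.

How it is judged:
By the outcome, as a careful person would: the job done as asked, in the order asked, and still so for the second after the job is handed in, with the robot touching nothing.
It also fails if it takes over 69 s, if anything falls off the work surface, if the arm or the gripper's body presses on something with over 40 N, if the wrist force passes 120 N, or if a joint passes its speed limit or range.

## Working session

There is one attempt and no reset: what is moved stays moved. The work goes in short steps, Python scripts to look and compute and a tool call to move; the robot and the scene stay as the last step left them, time stands still between calls to the robot, and variables do not carry over. Pictures are saved under pics/ and viewed, about 8 in all and at most 12, crops included, and the job is handed in when it is done.

Besides the shell and the picture viewer there is one more tool, called after "Call:" as name(argument=value, ...), one argument or row to a line, values as JSON. jog_arm: Moves the arm, as the interface text tells. Its arguments: {"type":"object","properties":{"deltas":{"type":"array","items":{"type":"array"}},"force":{"type":"number"}},"required":["deltas"]}

```bash
mkdir -p pics; ls; cat > h.py <<'E'
import numpy as np, cv2
from workcell import robot
def px2w(P,c,r,z=None):
    """pixel -> world, by depth or on plane z"""
    V=np.linalg.inv(np.array(P["view"]))
    d=np.array([(c-P["cx"])/P["fx"],-(r-P["cy"])/P["fy"],-1.0])
    R,t=V[:3,:3],V[:3,3]; w=R@d
    if z is None:
        s=P["depth"][int(round(r)),int(round(c))]
    else: s=(z-t[2])/w[2]
    return t+s*w
def w2px(P,p):
    q=np.array(P["view"])@np.r_[p,1]
    return np.array([P["cx"]+P["fx"]*q[0]/-q[2],P["cy"]+P["fy"]*(-q[1])/-q[2]])
def save(P,n): cv2.imwrite("pics/"+n,P["image"][:,:,::-1])
E
python3 - <<'E'
from h import *
s=robot.observe(); print({k:np.round(v,3) for k,v in s.items()})
for n in("top","side"):
    P=robot.get_image(n); save(P,n+"0.png"); print(n,[k for k in P if k not in("image","depth")],P["fx"],P["cx"],P["cy"], np.linalg.inv(P["view"])[:3,3].round(3))
    for l,z in(("rack_mid",.04),("dock",0),("lane_mouth",.006),("buffer_face",.022),("gate",.02),("jar",0),("reagent",0),("beaker",0)):
        for f in(robot.spot_point,robot.boxes_of):
            for d in f(P,l)[:3]:
                c,r=d["at"]; print(l,f.__name__,round(d["p"],2),np.round(d["at"],1),"plane",px2w(P,c,r,z).round(3),"depth",px2w(P,c,r).round(3))
E
```

```text
pics
{'time': np.float64(0.0), 'q': array([-1.29 ,  0.088,  1.372, -0.   ,  1.684, -0.103]), 'dq': array([-0.   ,  0.001, -0.002, -0.   , -0.   , -0.001]), 'tau': array([-2.0000e-03, -3.4018e+01, -3.0243e+01,  7.1000e-02,  3.3000e-02,
       -0.0000e+00]), 'ee_pos': array([ 0.206, -0.509,  0.204]), 'eef_rot': array([-1.666,  1.569,  1.86 ]), 'force': array([ 0.414, -0.233, -0.138]), 'moment': array([-0.007, -0.006,  0.031]), 'finger_gap': np.float64(1.001)}
top ['fx', 'fy', 'cx', 'cy', 'view', 'shot'] 394.4550762130624 329.09982463533964 196.22175879040987 [ 0.46  -0.021  1.007]
rack_mid call 0.95 [408.6 195.9] plane [ 0.553 -0.215  0.04 ] depth [ 0.55  -0.21   0.066]
rack_mid call 0.8 [464.8 206.9] plane [ 0.523 -0.352  0.04 ] depth [ 0.52  -0.338  0.081]
rack_mid call 0.65 [429.3 250.6] plane [ 0.418 -0.26   0.04 ] depth [ 0.419 -0.252  0.072]
rack_mid call 0.91 [484.9 258.9] plane [ 0.395 -0.393  0.04 ] depth [ 0.397 -0.384  0.063]
rack_mid call 0.88 [461.9 209.8] plane [ 0.516 -0.344  0.04 ] depth [ 0.514 -0.336  0.064]
rack_mid call 0.68 [427.9 250.3] plane [ 0.419 -0.256  0.04 ] depth [ 0.42  -0.251  0.063]
dock call 0.86 [298.3 196. ] plane [0.562 0.06  0.   ] depth [0.559 0.058 0.026]
dock call 0.88 [282.2  94.9] plane [0.831 0.099 0.   ] depth [0.793 0.087 0.103]
lane_mouth call 0.73 [300.2 234.9] plane [0.463 0.056 0.006] depth [0.463 0.056 0.003]
lane_mouth call 0.56 [283.8  96.1] plane [0.825 0.094 0.006] depth [0.79  0.083 0.103]
buffer_face call 0.6 [288.1 144. ] plane [0.693 0.082 0.022] depth [0.697 0.084 0.007]
buffer_face call 0.89 [282.   94.7] plane [0.823 0.097 0.022] depth [0.793 0.087 0.103]Traceback (most recent call last):
  File "<stdin>", line 7, in <module>
ValueError: it knows: beaker, buffer_face, dock, jar, lane_mouth, rack_mid, reagent
```

```bash
python3 - <<'E'
from h import *
P=robot.get_image("top"); cv2.imwrite("pics/top1.png",cv2.resize(P["image"][:,190:590,::-1],None,fx=2,fy=2)[:600*2][:,:800][:800][0:800:1][:600] if 0 else cv2.resize(P["image"][40:340,200:600,::-1],(800,600),interpolation=cv2.INTER_CUBIC))
Q=robot.get_image("side"); save(Q,"side1.png"); print(np.linalg.inv(Q["view"]).round(3))
for n,X in(("top",P),("side",Q)):
  for l,z in(("rack_mid",.04),("dock",0),("lane_mouth",.006),("buffer_face",.022),("jar",0),("reagent",0),("beaker",0)):
    for d in robot.spot_point(X,l)[:4]:
      c,r=d["at"]; print(n,l,round(d["p"],2),np.round(d["at"],1),"plane",px2w(X,c,r,z).round(3))
E
```

```text
[[-0.924  0.271 -0.271  0.321]
 [-0.383 -0.664  0.642  0.587]
 [-0.006  0.697  0.717  0.776]
 [ 0.     0.     0.     1.   ]]
top rack_mid 0.94 [429.1 251.9] plane [ 0.415 -0.259  0.04 ]
top rack_mid 0.81 [410.5 193.6] plane [ 0.558 -0.22   0.04 ]
top rack_mid 0.73 [460.6 206.9] plane [ 0.523 -0.341  0.04 ]
top rack_mid 0.6 [483.6 257.9] plane [ 0.398 -0.39   0.04 ]
top dock 0.6 [300.3 195.6] plane [0.563 0.055 0.   ]
top lane_mouth 0.77 [303.1 237. ] plane [0.457 0.049 0.006]
top buffer_face 0.56 [288.6 143. ] plane [0.696 0.081 0.022]
top jar 0.75 [169.7 235.7] plane [0.467 0.388 0.   ]
top reagent 0.94 [498.1 168.1] plane [ 0.624 -0.456  0.   ]
top beaker 0.65 [398.  126.6] plane [ 0.739 -0.203  0.   ]
side rack_mid 0.8 [420.  145.7] plane [ 0.384 -0.378  0.04 ]
side rack_mid 0.78 [400.5 168.2] plane [ 0.413 -0.258  0.04 ]
side rack_mid 0.75 [373.5 140.3] plane [ 0.519 -0.351  0.04 ]
side rack_mid 0.74 [348.2 167.2] plane [ 0.55  -0.206  0.04 ]
side dock 0.56 [307.6 243.3] plane [0.564 0.054 0.   ]
side lane_mouth 0.74 [346.6 252.5] plane [0.465 0.048 0.006]
side buffer_face 0.79 [251.3 227.9] plane [0.705 0.079 0.022]
side jar 0.97 [287.  392.7] plane [0.464 0.385 0.   ]
side reagent 0.94 [349.8 123. ] plane [ 0.63  -0.462  0.   ]
side beaker 0.87 [288.2 158.4] plane [ 0.745 -0.219  0.   ]
```

View pics/top1.png

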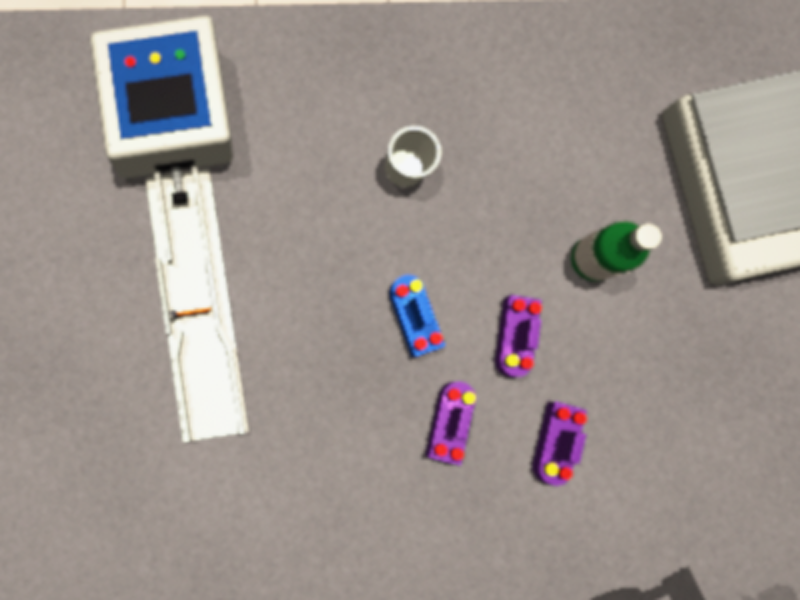

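View pics/side1.png

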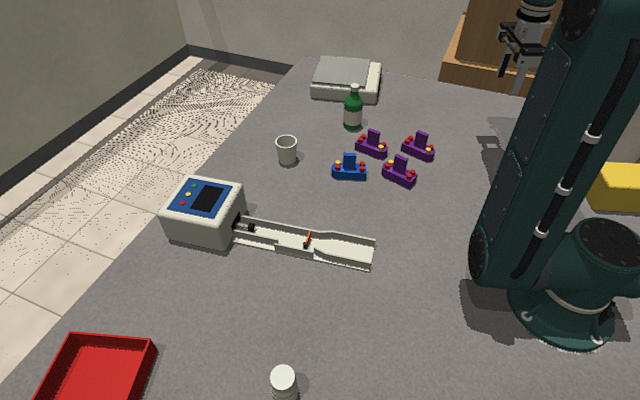

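The top crop shows the blue rack with its nose end at about crop (404,284) and tail at (428,348). The lane runs from the mouth at (214,437) to the buffer at (180,198), with the gate at about (192,312). The purple racks are decoys. Next I'll measure the rack and the lane.

```bash
python3 - <<'E'
from h import *
P=robot.get_image("top")
h=cv2.cvtColor(P["image"],cv2.COLOR_RGB2HSV)
m=(cv2.inRange(h,(100,110,40),(125,255,255)))
rows,cols=np.nonzero(m)
W=np.array([px2w(P,c,r) for c,r in zip(cols,rows)])
k=(W[:,0]<.65)&(W[:,1]<-.1); W=W[k]; rows,cols=rows[k],cols[k]
print(len(W),"z hist",np.histogram(W[:,2],bins=np.arange(0,.1,.01)))
for lo,hi in((.02,.045),(.06,.09)):
    A=W[(W[:,2]>lo)&(W[:,2]<hi),:2]
    if len(A)>8:print("rect",lo,cv2.minAreaRect((A*1000).astype(np.float32)),"mean",A.mean(0).round(4))
# full rack incl caps
x0=np.array([px2w(P,c,r) for r in range(150,240) for c in range(385,435)])
A=x0[(x0[:,2]>.018)]; A=A[(abs(A[:,0]-.553)<.07)&(abs(A[:,1]+.213)<.05)]
print(len(A),cv2.minAreaRect((A[:,:2]*1000).astype(np.float32)),A.mean(0).round(4))
# ortho at z=.03, x right 0.37..0.77, y up 0.16..-0.04 
gx,gy=np.meshgrid(np.arange(800)/2000+.37,.16-np.arange(400)/2000)
V=np.array(P["view"]); q=np.stack([gx,gy,gx*0+.03,gx*0+1],-1)@V.T
u=(P["cx"]-P["fx"]*q[...,0]/q[...,2]).astype(np.float32); v=(P["cy"]+P["fy"]*q[...,1]/q[...,2]).astype(np.float32)
O=cv2.remap(P["image"],u,v,cv2.INTER_CUBIC)
cv2.imwrite("pics/ortho.png",O[:,:,::-1])
# instrument box top
B=np.array([px2w(P,c,r) for r in range(40,140) for c in range(235,330)])
B=B[(B[:,2]>.085)&(B[:,2]<.11)]; print("instr",len(B),cv2.minAreaRect((B[:,:2]*1000).astype(np.float32)),np.median(B[:,2]))
E
```

```text
500 z hist (array([ 22,  31, 163, 151,  17,  13,  13,  57,  33]), array([0.  , 0.01, 0.02, 0.03, 0.04, 0.05, 0.06, 0.07, 0.08, 0.09]))
rect 0.02 ((551.8485717773438, -215.35391235351562), (98.94048309326172, 39.932613372802734), 17.292179107666016) mean [ 0.5466 -0.2112]
rect 0.06 ((552.0265502929688, -216.0751495361328), (35.892364501953125, 12.897686004638672), 17.83788299560547) mean [ 0.5515 -0.2148]
644 ((551.8759155273438, -215.65606689453125), (99.07303619384766, 40.58557891845703), 17.427671432495117) [ 0.5484 -0.2136  0.0404]
instr 4031 ((824.309326171875, 93.01039123535156), (159.43492126464844, 149.89210510253906), 7.485975742340088) 0.09922376895237939
```

View pics/ortho.png

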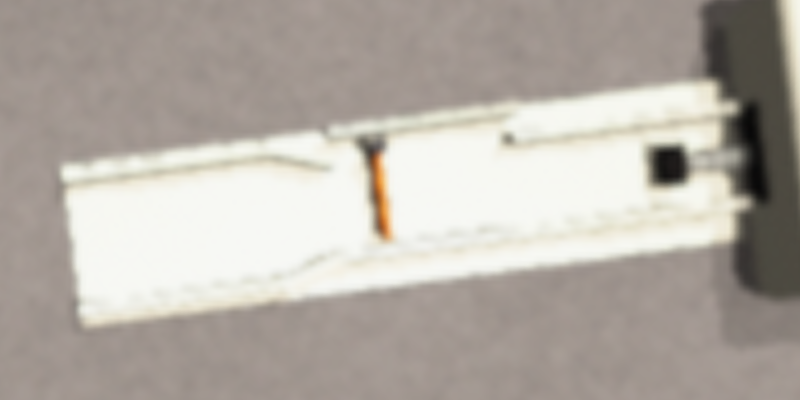

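The rack is at (0.552, −0.2156) with yaw 17.5°, and its fitted sizes match (99×40, fin 36×13). The dock origin is about (0.558, 0.058) with yaw 7.45°, and the mouth position agrees with that. The ortho picture shows the gate at pixel (380,190) and the buffer face at (650,162), so the slot shift is small.

```bash
cat >> h.py <<'E'
from scipy.spatial.transform import Rotation as Ro
D0=np.array([.558,.058,0]); DY=np.radians(7.45)
def dockxyz(x,y,z): return D0+np.array([x*np.cos(DY)-y*np.sin(DY),x*np.sin(DY)+y*np.cos(DY),z])
def todock(p):
    d=np.array(p)-D0; return np.array([d[0]*np.cos(DY)+d[1]*np.sin(DY),-d[0]*np.sin(DY)+d[1]*np.cos(DY),d[2]])
def plan(target,yaw):
    s=robot.observe(); R=Ro.from_euler("xyz",s["eef_rot"]).as_matrix(); p=np.array(s["ee_pos"])
    yt=np.array([-np.sin(yaw),np.cos(yaw),0]); b=[]
    for sg in(1,-1):
        v=R.T@(sg*yt); b.append(np.arctan2(v[2],v[1]))
    print("t",round(float(s["time"]),2),"ee",p.round(4),"Rcols",R.round(3).tolist(),"gap",round(float(s["finger_gap"]),3),"F",np.round(s["force"],1))
    print("shift cm",(R.T@(np.array(target)-p)*100).round(2),"turn options",np.round(b,3),"q",np.round(s["q"],2))
E
python3 -c "
from h import *
plan([.552,-.2156,.13],np.radians(17.5))"
```

```text
t 1.3 ee [ 0.2059 -0.51    0.2055] Rcols [[0.0, 0.374, -0.927], [-0.0, -0.927, -0.374], [-1.0, 0.0, -0.0]] gap 0.998 F [ 0.  -0.1  0.8]
shift cm [  7.55 -14.34 -43.11] turn options [-3.063  0.078] q [-1.29  0.09  1.37  0.    1.68 -0.1 ]
```

Call:
jog_arm(
  deltas=[
    [1,[0,-0.5,-2],0],
    [1,[0,-1.5,-5],0],
    [1,[0,-3,-9],0.02],
    [1,[0,-4.5,-13.5],0.03],
    [1,[0,-6,-18],0.04],
    [1,[0,-7.5,-22.5],0.05],
    [1,[1,-9,-27],0.06],
    [1,[2,-10.5,-31.5],0.078],
    [1,[4,-12,-36],0.078],
    [1,[6,-13.4,-40.2],0.078],
    [1,[7.4,-14.34,-42.6],0.078],
    [1,[7.55,-14.34,-43.11],0.078],
  ],
  force=25,
)

```text
time: 2.5
ee_pos: [0.5524, -0.2124, 0.1269]
eef_rot: [-0.911, 1.566, 2.541]
force: [0.2, 0.1, 0.4]
finger_gap: 0.996
```

Call:
jog_arm(
  deltas=[
    [1,[0,0,0],0],
    [1,[0,0,0],0],
    [1,[0,0,0],0],
  ],
)

```text
time: 2.8
ee_pos: [0.5517, -0.2172, 0.1314]
eef_rot: [2.154, 1.568, -0.684]
force: [-0.3, 0.4, 1.4]
finger_gap: 1.001
```

```bash
python3 -c "
from h import *
P=robot.get_image('side'); cv2.imwrite('pics/side2.png',cv2.resize(P['image'][80:230,280:480,::-1],(800,600)))
plan([.552,-.2156,.036],np.radians(17.5))"
```

```text
t 2.85 ee [ 0.5517 -0.2171  0.1313] Rcols [[0.002, 0.299, -0.954], [-0.001, -0.954, -0.299], [-1.0, 0.002, -0.001]] gap 0.998 F [0.7 0.5 0.8]
shift cm [ 9.53 -0.15 -0.06] turn options [ 3.14e+00 -2.00e-03] q [-0.47  0.21  1.38 -0.    1.55  0.8 ]
```

View pics/side2.png

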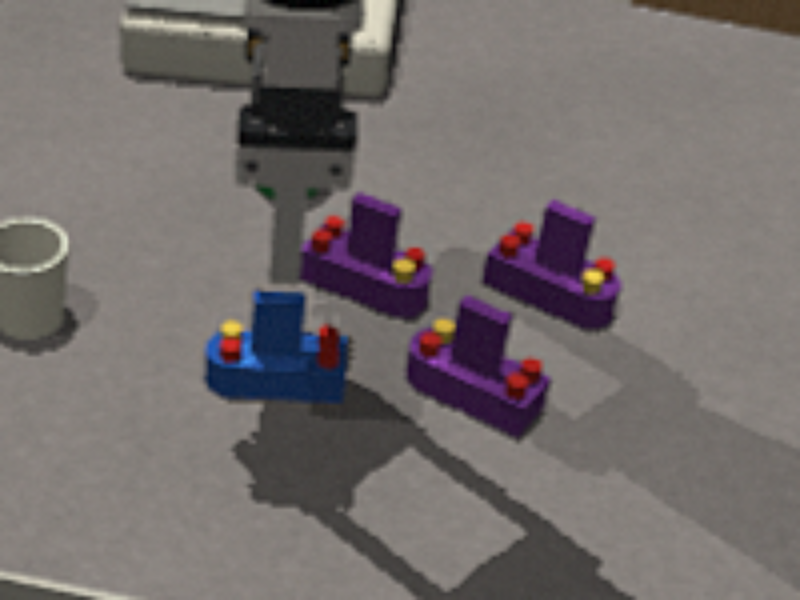

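The side view shows the open fingers directly above the blue fin (crop (280,310)), and the rounded nose points to +x. I'll go down and grip.

Call:
jog_arm(
  deltas=[
    [0.6,[2,-0.1,-0.05],0],
    [0.6,[5,-0.15,-0.05],0],
    [0.6,[8,-0.15,-0.05],0],
    [0.6,[9.5,-0.15,-0.05],0],
    [0.6,[9.5,-0.15,-0.05],0],
    [0.05,[9.5,-0.15,-0.05],0],
    [0.05,[9.5,-0.15,-0.05],0],
    [0.05,[9.5,-0.15,-0.05],0],
    [0.05,[9.5,-0.15,-0.05],0],
    [0.05,[9.5,-0.15,-0.05],0],
    [0.05,[9.5,-0.15,-0.05],0],
    [0.05,[9.5,-0.15,-0.05],0],
  ],
  force=30,
)

```text
time: 4.05
ee_pos: [0.5523, -0.2143, 0.0353]
eef_rot: [2.055, 1.57, -0.781]
force: [1.1, -0.2, 1.4]
finger_gap: 0.126
```

Call:
jog_arm(
  deltas=[
    [0.05,[0,0,0],0],
    [0.05,[-1,0,0],0],
    [0.05,[-3,0,0],0],
    [0.05,[-6,0,0],0],
    [0.05,[-6,0,0],0],
    [0.05,[-6,0,0],0],
  ],
)

```text
time: 4.65
ee_pos: [0.5521, -0.214, 0.0951]
eef_rot: [2.468, 1.57, -0.368]
force: [-0.4, 1.0, -3.2]
finger_gap: 0.128
```

```bash
python3 -c "
from h import *
t=dockxyz(-.107,0,.095); print(t)
plan(t,DY)"
```

```text
[0.45190325 0.04412628 0.095     ]
t 4.65 ee [ 0.5521 -0.214   0.0951] Rcols [[0.001, 0.301, -0.954], [-0.0, -0.954, -0.301], [-1.0, 0.0, -0.001]] gap 0.128 F [-0.4  1.  -3.2]
shift cm [ -0.   -27.63   1.78] turn options [-2.966  0.176] q [-0.47  0.23  1.43  0.    1.48  0.8 ]
```

The grip reads 12 mm, which matches the fin, and the weight shows in the force. I'll carry it over the mouth.

Call:
jog_arm(
  deltas=[
    [0.05,[0,-1.5,0.1],0.01],
    [0.05,[0,-4.5,0.3],0.03],
    [0.05,[0,-8,0.5],0.06],
    [0.05,[0,-12,0.8],0.09],
    [0.05,[0,-16,1],0.12],
    [0.05,[0,-20,1.3],0.15],
    [0.05,[0,-24,1.6],0.176],
    [0.05,[0,-26.5,1.75],0.176],
    [0.05,[0,-27.6,1.78],0.176],
    [0.05,[0,-27.6,1.78],0.176],
    [0.05,[0,-27.6,1.78],0.176],
    [0.05,[0,-27.6,1.78],0.176],
  ],
)

```text
time: 5.85
ee_pos: [0.4522, 0.0428, 0.0947]
eef_rot: [0.926, 1.57, -2.087]
force: [0.0, 0.2, -2.5]
finger_gap: 0.125
```

```bash
python3 -c "
from h import *
t=dockxyz(-.107,0,.045)
plan(t,DY); print(todock(robot.observe()['ee_pos']))
P=robot.get_image('side'); cv2.imwrite('pics/side3.png',cv2.resize(P['image'][160:310,220:420,::-1],(800,600)))
"
```

```text
t 5.85 ee [0.4522 0.0428 0.0947] Rcols [[-0.0, 0.128, -0.992], [-0.001, -0.992, -0.128], [-1.0, 0.001, 0.0]] gap 0.125 F [ 0.   0.2 -2.5]
shift cm [ 4.97 -0.14  0.01] turn options [ 3.14e+00 -2.00e-03] q [-0.03 -0.08  1.76 -0.    1.46  1.41]
[-0.10684799 -0.00137285  0.09466667]
```

View pics/side3.png

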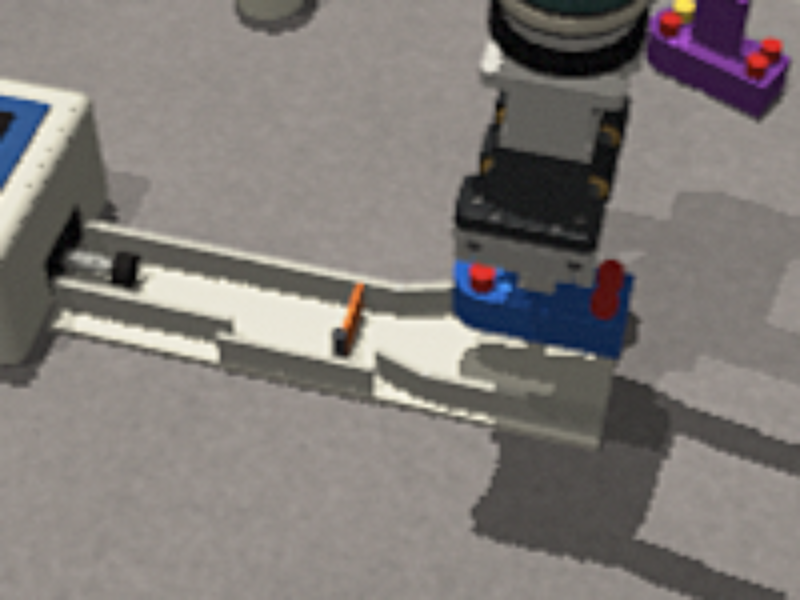

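The rack hangs upright over the mouth with its nose (crop (460,290)) towards the gate at (350,320), in line with the lane. I'll lower it.

Call:
jog_arm(
  deltas=[
    [0.05,[1,-0.1,0],0],
    [0.05,[3,-0.14,0],0],
    [0.05,[4.5,-0.14,0],0],
    [0.05,[5.0,-0.14,0],0],
    [0.05,[5.1,-0.14,0],0],
    [0.05,[5.2,-0.14,0],0],
    [0.05,[5.25,-0.14,0],0],
    [0.05,[5.25,-0.14,0],0],
  ],
)

```text
time: 6.7
ee_pos: [0.4524, 0.0451, 0.0432]
eef_rot: [2.929, 1.569, -0.083]
force: [-0.7, -1.0, -2.1]
finger_gap: 0.123
```

```bash
python3 -c "
from h import *
plan(dockxyz(-.03,0,.042),DY); print(todock(robot.observe()['ee_pos']))
"
```

```text
t 6.7 ee [0.4524 0.0451 0.0432] Rcols [[0.002, 0.129, -0.992], [-0.0, -0.992, -0.129], [-1.0, 0.0, -0.001]] gap 0.123 F [-0.7 -1.  -2.1]
shift cm [ 0.13  0.09 -7.64] turn options [ 3.141 -0.   ] q [-0.03 -0.03  1.82 -0.    1.35  1.42]
[-0.10639392  0.00094164  0.0431814 ]
```

Call:
jog_arm(
  deltas=[
    [0.05,[0.05,0,0],0],
    [0.05,[0.1,0.05,0],0],
    [0.05,[0.15,0.05,0],0],
    [0.05,[0.15,0.05,0],0],
  ],
)

```text
time: 7.1
ee_pos: [0.452, 0.0446, 0.0413]
eef_rot: [2.621, 1.57, -0.391]
force: [-0.3, -0.7, -1.5]
finger_gap: 0.129
```

Call:
jog_arm(
  deltas=[
    [0.05,[0,0,-0.3],0],
    [0.05,[0,0,-0.8],0],
    [0.05,[0,0,-1.4],0],
    [0.05,[0,0,-2.0],0],
    [0.05,[0,0,-2.5],0],
    [0.05,[0,0,-3.0],0],
    [0.05,[0,0,-3.0],0],
  ],
)

```text
time: 7.8
ee_pos: [0.483, 0.0487, 0.0413]
eef_rot: [3.042, 1.569, 0.03]
force: [-0.1, 0.0, 2.3]
finger_gap: 0.128
```

```bash
cat > st.py <<'E'
from h import *
s=robot.observe(); c,w=np.cos(DY),np.sin(DY); f=s["force"]; m=s["moment"]
print("t",round(float(s["time"]),2),"dock mm",(todock(s["ee_pos"])*1000).round(1),"F dock",np.round([f[0]*c+f[1]*w,-f[0]*w+f[1]*c,f[2]],1),"M",np.round([m[0]*c+m[1]*w,-m[0]*w+m[1]*c,m[2]],2))
E
python3 st.py
```

```text
t 7.8 dock mm [-75.6   0.5  41.3] F dock [-0.1  0.   2.3] M [ 0.05  0.12 -0.07]
```

Call:
jog_arm(
  deltas=[
    [0.05,[0,0,-0.3],0],
    [0.05,[0,0,-0.7],0],
    [0.05,[0,0,-1.1],0],
    [0.05,[0,0,-1.5],0],
    [0.05,[0,0,-1.8],0],
    [0.05,[0,0,-2.0],0],
    [0.05,[0,0,-2.0],0],
  ],
)

```text
time: 8.5
ee_pos: [0.5018, 0.0512, 0.0412]
eef_rot: [2.805, 1.57, -0.207]
force: [-2.9, -0.7, 4.3]
finger_gap: 0.13
```

```bash
python3 st.py
```

```text
t 8.5 dock mm [-56.6   0.5  41.2] F dock [-3.  -0.3  4.3] M [0.01 0.45 0.04]
```

Call:
jog_arm(
  deltas=[
    [0.05,[-0.04,0,-0.2],0],
    [0.05,[-0.04,0,-0.4],0],
    [0.05,[-0.04,0,-0.6],0],
    [0.05,[-0.04,0,-0.8],0],
    [0.05,[-0.04,0,-0.8],0],
  ],
)

```text
time: 9.0
ee_pos: [0.5099, 0.0523, 0.0413]
eef_rot: [3.139, 1.57, 0.127]
force: [-1.8, -0.3, 2.6]
finger_gap: 0.126
```

```bash
python3 st.py
```

```text
t 9.0 dock mm [-48.4   0.6  41.3] F dock [-1.8 -0.1  2.6] M [ 0.06  0.31 -0.  ]
```

Call:
jog_arm(
  deltas=[
    [0.05,[0,0,-0.2],0],
    [0.05,[0,0.02,-0.5],0],
    [0.05,[0,0.02,-0.8],0],
    [0.05,[0,0.02,-1.1],0],
    [0.05,[0,0.02,-1.3],0],
    [0.05,[0,0.02,-1.5],0],
    [0.05,[0,0.02,-1.5],0],
  ],
)

```text
time: 9.7
ee_pos: [0.5219, 0.0537, 0.0415]
eef_rot: [0.017, 1.565, -2.994]
force: [-9.4, -2.0, 9.1]
finger_gap: 0.123
```

```bash
python3 st.py
```

```text
t 9.7 dock mm [-36.3   0.4  41.5] F dock [-9.6 -0.8  9.1] M [0.01 1.65 0.01]
```

Call:
jog_arm(
  deltas=[
    [0.05,[-0.05,0,0],0],
    [0.05,[-0.1,0,0],0],
    [0.05,[-0.1,0,0],0],
  ],
)

```text
time: 10.0
ee_pos: [0.5219, 0.0537, 0.0415]
eef_rot: [-0.001, 1.565, -3.012]
force: [-6.7, -1.4, 5.1]
finger_gap: 0.127
```

```bash
python3 st.py; python3 -c "
from h import *
P=robot.get_image('side'); cv2.imwrite('pics/side4.png',cv2.resize(P['image'][190:280,220:360,::-1],(800,514),interpolation=cv2.INTER_CUBIC))"
```

```text
t 10.0 dock mm [-36.3   0.4  41.5] F dock [-6.8 -0.5  5.1] M [-0.01  1.33 -0.  ]
```

View pics/side4.png

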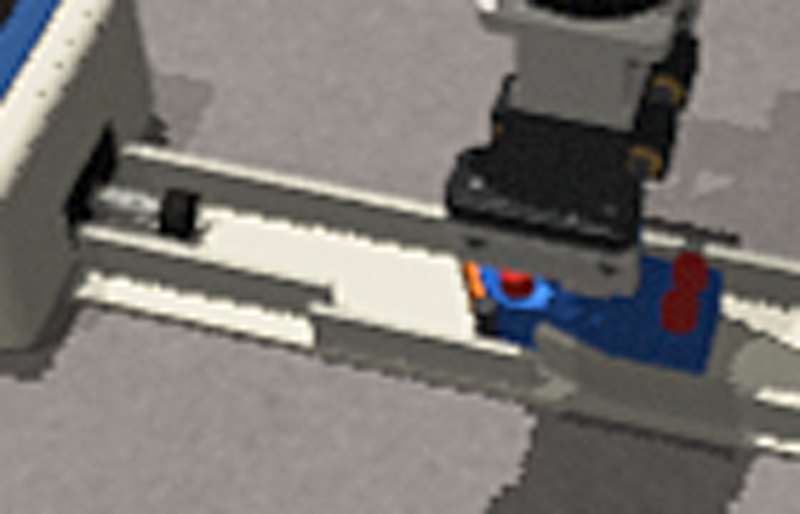

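The nose has met the orange gate at crop (475,285) and the gate is beginning to open; the rack is in line with the channel. I'll go on gently.

Call:
jog_arm(
  deltas=[
    [0.05,[0,0,-0.2],0],
    [0.05,[-0.02,0,-0.4],0],
    [0.05,[-0.02,0,-0.5],0],
    [0.05,[-0.02,0,-0.5],0],
  ],
)

```text
time: 10.45
ee_pos: [0.5265, 0.0539, 0.0416]
eef_rot: [0.105, 1.564, -2.906]
force: [-7.5, -2.1, 5.1]
finger_gap: 0.126
```

```bash
python3 st.py
```

```text
t 10.45 dock mm [-31.8   0.   41.6] F dock [-7.7 -1.1  5.1] M [-0.19  1.54 -0.01]
```

Call:
jog_arm(
  deltas=[
    [0.05,[-0.04,0,-0.2],0],
    [0.05,[-0.04,0,-0.4],0],
    [0.05,[-0.04,0,-0.6],0],
    [0.05,[-0.04,0,-0.8],0],
    [0.05,[-0.04,0,-1.0],0],
    [0.05,[-0.04,0,-1.0],0],
  ],
)

```text
time: 11.05
ee_pos: [0.5368, 0.0542, 0.0416]
eef_rot: [0.381, 1.564, -2.631]
force: [-7.0, -4.9, 2.8]
finger_gap: 0.129
```

```bash
python3 st.py
```

```text
t 11.05 dock mm [-21.5  -1.   41.6] F dock [-7.6 -3.9  2.8] M [-0.65  1.23 -0.04]
```

Call:
jog_arm(
  deltas=[
    [0.05,[0,0,-0.2],0],
    [0.05,[0,0,-0.4],0],
    [0.05,[0,0,-0.6],0],
    [0.05,[0,0,-0.8],0],
    [0.05,[0,0,-1.0],0],
    [0.05,[0,0,-1.0],0],
  ],
)

```text
time: 11.65
ee_pos: [0.5477, 0.0554, 0.0415]
eef_rot: [0.598, 1.565, -2.415]
force: [-3.7, -4.1, 0.9]
finger_gap: 0.125
```

```bash
python3 st.py
```

```text
t 11.65 dock mm [-10.6  -1.3  41.5] F dock [-4.2 -3.5  0.9] M [-0.74  0.91 -0.03]
```

Call:
jog_arm(
  deltas=[
    [0.05,[0,0.03,-0.3],0],
    [0.05,[0,0.06,-0.7],0],
    [0.05,[0,0.08,-1.1],0],
    [0.05,[0,0.08,-1.5],0],
    [0.05,[0,0.08,-1.9],0],
    [0.05,[0,0.08,-2.3],0],
    [0.05,[0,0.08,-2.5],0],
    [0.05,[0,0.08,-2.5],0],
  ],
)

```text
time: 12.45
ee_pos: [0.5745, 0.0596, 0.0425]
eef_rot: [2.675, 1.57, -0.337]
force: [-0.1, -2.9, -3.9]
finger_gap: 0.13
```

```bash
python3 st.py
```

```text
t 12.45 dock mm [16.5 -0.5 42.5] F dock [-0.4 -2.9 -3.9] M [-0.51  0.05 -0.07]
```

Call:
jog_arm(
  deltas=[
    [0.05,[0.05,0,-0.3],0],
    [0.05,[0.09,0,-0.7],0],
    [0.05,[0.09,0,-1.1],0],
    [0.05,[0.09,0,-1.5],0],
    [0.05,[0.09,0,-1.9],0],
    [0.05,[0.09,0,-2.3],0],
    [0.05,[0.09,0,-2.7],0],
    [0.05,[0.09,0,-3.1],0],
    [0.05,[0.09,0,-3.5],0],
    [0.05,[0.09,0,-3.7],0],
    [0.05,[0.09,0,-3.7],0],
  ],
)

```text
time: 13.55
ee_pos: [0.6112, 0.0644, 0.0421]
eef_rot: [2.879, 1.57, -0.133]
force: [-0.0, -2.0, -3.4]
finger_gap: 0.128
```

```bash
python3 st.py
```

```text
t 13.55 dock mm [53.6 -0.6 42.1] F dock [-0.3 -2.  -3.4] M [-0.52  0.02 -0.  ]
```

Call:
jog_arm(
  deltas=[
    [0.05,[0.04,0,-0.3],0],
    [0.05,[0.07,0,-0.6],0],
    [0.05,[0.07,0,-0.9],0],
    [0.05,[0.07,0,-1.2],0],
    [0.05,[0.07,0,-1.5],0],
    [0.05,[0.07,0,-1.7],0],
    [0.05,[0.07,0,-1.9],0],
    [0.05,[0.07,0,-1.9],0],
  ],
)

```text
time: 14.35
ee_pos: [0.6299, 0.0669, 0.0414]
eef_rot: [2.921, 1.57, -0.091]
force: [-0.2, -1.9, -2.3]
finger_gap: 0.124
```

```bash
python3 st.py
```

```text
t 14.35 dock mm [72.5 -0.5 41.4] F dock [-0.4 -1.9 -2.3] M [-0.49  0.1   0.07]
```

Call:
jog_arm(
  deltas=[
    [0.05,[0,0,-0.2],0],
    [0.05,[0,0,-0.4],0],
    [0.05,[0,0,-0.6],0],
    [0.05,[0,0,-0.8],0],
    [0.05,[0,0,-1.0],0],
    [0.05,[0,0,-1.0],0],
  ],
)

```text
time: 14.95
ee_pos: [0.6399, 0.0682, 0.0414]
eef_rot: [2.994, 1.57, -0.017]
force: [0.2, -1.7, -2.6]
finger_gap: 0.121
```

```bash
python3 st.py
```

```text
t 14.95 dock mm [82.5 -0.5 41.4] F dock [-0.1 -1.7 -2.6] M [-0.53  0.11  0.08]
```

Call:
jog_arm(
  deltas=[
    [0.05,[0,0,-0.2],0],
    [0.05,[0,0,-0.4],0],
    [0.05,[0,0,-0.5],0],
    [0.05,[0,0,-0.5],0],
  ],
)

```text
time: 15.35
ee_pos: [0.6446, 0.0688, 0.0414]
eef_rot: [2.901, 1.57, -0.111]
force: [-0.4, -3.5, -1.7]
finger_gap: 0.125
```

```bash
python3 st.py
```

```text
t 15.35 dock mm [87.3 -0.5 41.4] F dock [-0.9 -3.4 -1.7] M [-0.45  0.19  0.15]
```

Call:
jog_arm(
  deltas=[
    [0.05,[0,0,-0.2],0],
    [0.05,[0,0,-0.4],0],
    [0.05,[0,0,-0.4],0],
  ],
)

```text
time: 15.65
ee_pos: [0.6487, 0.0694, 0.0414]
eef_rot: [2.939, 1.57, -0.073]
force: [0.2, -2.5, -2.5]
finger_gap: 0.127
```

```bash
python3 st.py
```

```text
t 15.65 dock mm [91.4 -0.5 41.4] F dock [-0.2 -2.5 -2.5] M [-0.48  0.17  0.15]
```

Call:
jog_arm(
  deltas=[
    [0.05,[0,0,-0.1],0],
    [0.05,[0,0,-0.2],0],
    [0.05,[0,0,-0.3],0],
    [0.05,[0,0,-0.3],0],
  ],
)

```text
time: 16.05
ee_pos: [0.6515, 0.0698, 0.0414]
eef_rot: [2.924, 1.57, -0.087]
force: [-0.6, -2.5, -2.3]
finger_gap: 0.125
```

```bash
python3 st.py
```

```text
t 16.05 dock mm [94.2 -0.5 41.4] F dock [-0.9 -2.4 -2.3] M [-0.47  0.2   0.13]
```

Call:
jog_arm(
  deltas=[
    [0.05,[0,0,-0.1],0],
    [0.05,[0,0,-0.2],0],
    [0.05,[0,0,-0.3],0],
    [0.05,[0,0,-0.3],0],
  ],
)

```text
time: 16.45
ee_pos: [0.6532, 0.0699, 0.0415]
eef_rot: [0.032, 1.568, -2.979]
force: [-4.6, -2.4, 0.6]
finger_gap: 0.128
```

```bash
python3 st.py
```

```text
t 16.45 dock mm [95.9 -0.5 41.5] F dock [-4.9 -1.8  0.6] M [-0.43  1.02  0.12]
```

Call:
jog_arm(
  deltas=[
    [0.05,[0,0,-0.1],0],
    [0.05,[0,0,-0.2],0],
    [0.05,[0,0,-0.3],0],
    [0.05,[0,0,-0.3],0],
  ],
)

```text
time: 16.85
ee_pos: [0.6554, 0.0702, 0.0416]
eef_rot: [0.015, 1.566, -2.996]
force: [-6.3, -3.6, 2.4]
finger_gap: 0.128
```

```bash
python3 st.py
```

```text
t 16.85 dock mm [98.1 -0.5 41.6] F dock [-6.7 -2.8  2.4] M [-0.4   1.33  0.15]
```

Buffer contact came at TCP dock x ≈ 94.5, so the hard stop should be near 102.5.

Call:
jog_arm(
  deltas=[
    [0.05,[-0.02,0,-0.1],0],
    [0.05,[-0.04,0,-0.2],0],
    [0.05,[-0.04,0,-0.25],0],
    [0.05,[-0.04,0,-0.25],0],
  ],
)

```text
time: 17.25
ee_pos: [0.6574, 0.0708, 0.0416]
eef_rot: [-0.099, 1.565, -3.111]
force: [-7.2, -2.4, 2.2]
finger_gap: 0.126
```

```bash
python3 st.py
```

```text
t 17.25 dock mm [100.2  -0.2  41.6] F dock [-7.5 -1.4  2.2] M [-0.39  1.36 -0.1 ]
```

Call:
jog_arm(
  deltas=[
    [0.05,[-0.02,0,-0.1],0],
    [0.05,[-0.02,0,-0.2],0],
    [0.05,[-0.02,0,-0.2],0],
  ],
)

```text
time: 17.55
ee_pos: [0.659, 0.071, 0.0417]
eef_rot: [-0.092, 1.564, -3.104]
force: [-6.9, -2.8, 1.6]
finger_gap: 0.126
```

```bash
python3 st.py
```

```text
t 17.55 dock mm [101.9  -0.2  41.7] F dock [-7.2 -1.9  1.6] M [-0.38  1.54 -0.11]
```

Call:
jog_arm(
  deltas=[
    [0.05,[-0.01,0,-0.1],0],
    [0.05,[-0.02,0,-0.2],0],
    [0.05,[-0.02,0,-0.2],0],
  ],
)

```text
time: 17.85
ee_pos: [0.6605, 0.0712, 0.0417]
eef_rot: [-0.08, 1.563, -3.092]
force: [-8.8, -2.0, 1.6]
finger_gap: 0.126
```

```bash
python3 st.py
```

```text
t 17.85 dock mm [103.4  -0.2  41.7] F dock [-8.9 -0.9  1.6] M [-0.41  1.74 -0.07]
```

Call:
jog_arm(
  deltas=[
    [0.05,[-0.01,0,-0.1],0],
    [0.05,[-0.01,0,-0.15],0],
    [0.05,[-0.01,0,-0.15],0],
  ],
)

```text
time: 18.15
ee_pos: [0.6608, 0.0713, 0.0419]
eef_rot: [-0.06, 1.56, -3.072]
force: [-11.6, -3.1, 4.4]
finger_gap: 0.122
```

```bash
python3 st.py; python3 - <<'E'
from h import *
P=robot.get_image('side'); cv2.imwrite('pics/side5.png',cv2.resize(P['image'][190:280,200:340,::-1],(800,514),interpolation=cv2.INTER_CUBIC))
E
```

```text
t 18.15 dock mm [103.7  -0.2  41.9] F dock [-11.9  -1.6   4.4] M [-0.37  2.25 -0.04]
```

View pics/side5.png

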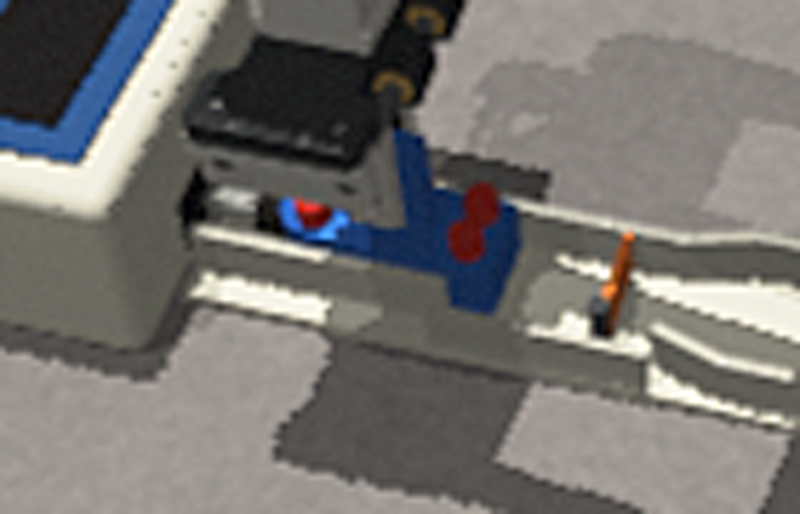

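The gate stands shut at crop (615,290), behind the rack's tail at (500,280), and the force has turned stiff. One more small push will confirm the hard stop.

Call:
jog_arm(
  deltas=[
    [0.05,[-0.02,0,-0.06],0],
    [0.05,[-0.03,0,-0.12],0],
    [0.05,[-0.03,0,-0.12],0],
  ],
)

```text
time: 18.5
ee_pos: [0.6609, 0.0713, 0.042]
eef_rot: [-0.047, 1.558, -3.059]
force: [-13.5, -3.8, 4.5]
finger_gap: 0.125
```

```bash
python3 st.py
```

```text
t 18.5 dock mm [103.8  -0.2  42. ] F dock [-13.9  -2.    4.5] M [-0.36  2.72 -0.04]
```

The hard stop is confirmed: 0.1 mm of movement for +2 N. I'll ease off, open the jaws and retreat upwards.

Call:
jog_arm(
  deltas=[
    [0.05,[0,0,0.1],0],
    [0.05,[0.03,0,0.2],0],
    [0.05,[0.03,0,0.2],0],
    [0.5,[0.03,0,0.2],0],
    [0.5,[0.03,0,0.2],0],
    [0.5,[0.03,0,0.2],0],
    [0.5,[0.03,0,0.2],0],
    [0.5,[0.03,0,0.2],0],
    [0.5,[0.03,0,0.2],0],
  ],
)

```text
time: 19.4
ee_pos: [0.6647, 0.0715, 0.0425]
eef_rot: [3.128, 1.57, 0.116]
force: [-0.4, 0.3, 0.2]
finger_gap: 0.502
```

```bash
python3 st.py
```

```text
t 19.4 dock mm [107.6  -0.4  42.5] F dock [-0.4  0.3  0.2] M [ 0.07 -0.04 -0.  ]
```

Call:
jog_arm(
  deltas=[
    [0.5,[-1,0,0],0],
    [0.5,[-3,0,0],0],
    [0.5,[-6,0,0],0],
    [0.5,[-10,0,0],0],
    [0.5,[-14,0,0],0],
    [0.5,[-16,0,4],0],
    [0.5,[-16,0,8],0],
    [0.5,[-16,0,12],0],
    [0.5,[-16,0,16],0],
    [0.5,[-16,0,18],0],
    [0.5,[-16,0,18],0],
  ],
)

```text
time: 20.5
ee_pos: [0.4843, 0.048, 0.2041]
eef_rot: [2.961, 1.568, -0.051]
force: [0.5, 0.2, 0.3]
finger_gap: 0.5
```

```bash
python3 - <<'E'
from h import *
s=robot.observe(); print(s["time"],np.round(s["force"],1),np.round(s["ee_pos"],3),s["finger_gap"])
T=robot.get_image("top"); P=robot.get_image('side')
a=cv2.resize(P['image'][190:280,200:340],(800,514),interpolation=cv2.INTER_CUBIC)
cv2.imwrite('pics/side6.png',a[:,:,::-1])
h=cv2.cvtColor(T["image"],cv2.COLOR_RGB2HSV); m=cv2.inRange(h,(100,110,40),(125,255,255))
r,c=np.nonzero(m); W=np.array([px2w(T,x,y) for x,y in zip(c,r)]); 
W=W[(W[:,2]<.09)&(W[:,1]>-.1)]
for lo,hi in((.02,.06),(.065,.095)):
    A=W[(W[:,2]>lo)&(W[:,2]<hi)]
    if len(A)>8: R=cv2.minAreaRect((A[:,:2]*1000).astype(np.float32)); print(len(A),R,"dock",(todock([R[0][0]/1e3,R[0][1]/1e3,0])*1000).round(1), "z max",A[:,2].max().round(3))
E
```

```text
20.5 [0.5 0.2 0.3] [0.484 0.048 0.204] 0.5001233381373039
330 ((651.3994140625, 70.44340515136719), (105.17925262451172, 39.89659881591797), 4.534425258636475) dock [94.2  0.2  0. ] z max 0.059
717 ((472.2085876464844, 357.1019287109375), (177.6597900390625, 688.4690551757812), 43.864253997802734) dock [-46.3 307.7   0. ] z max 0.09
```

View pics/side6.png

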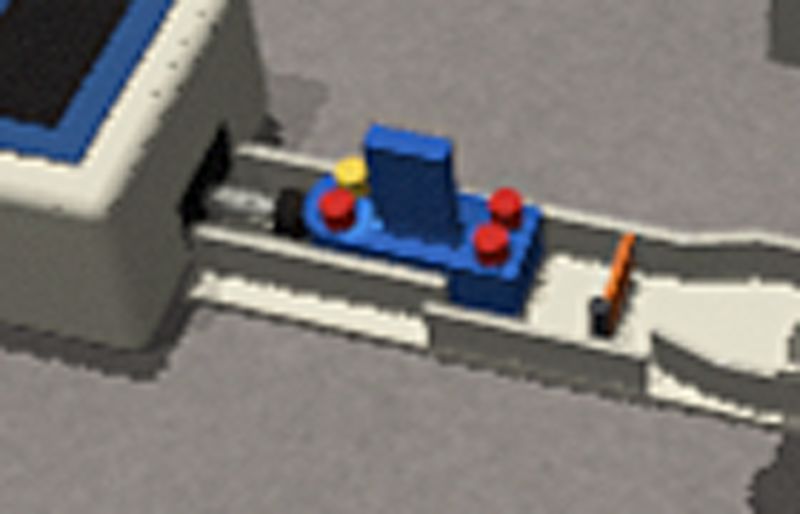

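The rack stands upright in the lane against the buffer, having sprung back a few mm as the task says it would. The gate is shut behind it at crop (615,285), and the gripper is clear. Handing in.

```bash
python3 -c "
from workcell import robot
print(robot.sign_off())"
```

```text
the job is handed in; nothing more can be done
None
```

The blue rack is in the analyser lane, pushed fully home, and the gate is shut behind it. I handed the job in at about 20.6 s of the 69 s allowed.

- **Handling:** I gripped the rack by its fin, carried it upright to the lane mouth, lowered it onto the lane floor and slid it in nose first through the gate.
- **Gate:** Pushing it open took at most about 9.6 N. The rack tipped slightly nose down there, so I eased the tool up about 1 mm before going on.
- **End stop:** The buffer first touched at about 94.5 mm along the lane, measured at the tool. The hard stop came at about 103.8 mm, where a further push moved the tool only 0.1 mm for 2 N more. The highest push I read was 13.9 N, below the 18 N tipping and 25 N damage limits.
- **After release:** The last picture shows the rack upright and sprung back a few millimetres, with its centre near 94 mm. The gate is shut behind it and the gripper is clear with no load.
- **Checks that were weak:** The last top-camera measurement made the rack 105 mm long instead of 100 and turned its angle about 3° from the lane. The fin check also picked up other blue objects. I relied on the side picture instead.
- **Not checked:** I did not measure the jar, bottle and beaker again afterwards. I planned the moves to stay clear of them, and I saw no unexpected forces in the readings.

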